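# Spools back to their bobbins

## Task

The sewing is done: move the four coloured spools of thread from the white tray to the wooden rack, one upright on each tall pin and standing down on the board, so that the row of spools is in the same order as the row of bobbins: each spool on the pin right behind the bobbin of its own colour. Lower the spools into place rather than letting them drop, and leave the ivory spool standing on its pin in the tray.

Things in the scene. Friction and masses are not known exactly. Their poses are not given: they have to be found in the camera images.
- spool_red: loose spool of red thread, an upright cylinder 44 mm across, 66 mm tall, 50 to 100 g, with a 26 mm bore through it. Origin: centre of its underside, z up. It starts somewhere in the row of five on the white tray, underside 20 mm above the desk, on an 8 mm steel pin that rises 45 mm in its bore. Spools stand 70 mm apart, 26 mm between neighbours: grip across the row
- spool_blue: loose spool of blue thread, an upright cylinder 44 mm across, 66 mm tall, 50 to 100 g, with a 26 mm bore through it. Origin: centre of its underside, z up. It starts somewhere in the row of five on the white tray, underside 20 mm above the desk, on an 8 mm steel pin that rises 45 mm in its bore. Spools stand 70 mm apart, 26 mm between neighbours: grip across the row
- spool_green: loose spool of dark green thread, an upright cylinder 44 mm across, 66 mm tall, 50 to 100 g, with a 26 mm bore through it. Origin: centre of its underside, z up. It starts somewhere in the row of five on the white tray, underside 20 mm above the desk, on an 8 mm steel pin that rises 45 mm in its bore. Spools stand 70 mm apart, 26 mm between neighbours: grip across the row
- spool_yellow: loose spool of mustard yellow thread, an upright cylinder 44 mm across, 66 mm tall, 50 to 100 g, with a 26 mm bore through it. Origin: centre of its underside, z up. It starts somewhere in the row of five on the white tray, underside 20 mm above the desk, on an 8 mm steel pin that rises 45 mm in its bore. Spools stand 70 mm apart, 26 mm between neighbours: grip across the row
- spool_ivory: spool of ivory (natural white) thread of the same make and size, somewhere in the same row of five on the tray (fixed, 75 x 350 mm, yaw varies); it stays there. Origin: centre of its underside, z up
- bobbin_red: small red bobbin, 26 mm across, 12 mm tall, fixed on a short post somewhere in the row of four on the wooden rack. Origin: centre of its underside, at the board's top, 20 mm above the desk; z up. Its x axis points across the rack to the tall pin behind it, whose axis is at x = +52 mm, y = 0 in the bobbin's frame
- bobbin_blue: small blue bobbin, 26 mm across, 12 mm tall, fixed on a short post somewhere in the row of four on the wooden rack. Origin: centre of its underside, at the board's top, 20 mm above the desk; z up. Its x axis points across the rack to the tall pin behind it, whose axis is at x = +52 mm, y = 0 in the bobbin's frame
- bobbin_green: small dark green bobbin, 26 mm across, 12 mm tall, fixed on a short post somewhere in the row of four on the wooden rack. Origin: centre of its underside, at the board's top, 20 mm above the desk; z up. Its x axis points across the rack to the tall pin behind it, whose axis is at x = +52 mm, y = 0 in the bobbin's frame
- bobbin_yellow: small mustard yellow bobbin, 26 mm across, 12 mm tall, fixed on a short post somewhere in the row of four on the wooden rack. Origin: centre of its underside, at the board's top, 20 mm above the desk; z up. Its x axis points across the rack to the tall pin behind it, whose axis is at x = +52 mm, y = 0 in the bobbin's frame
- rack: fixed beech board 120 (x) x 334 (y) mm, top 20 mm above the desk, 12 mm battens at its ends 10 mm higher; origin under its centre at desk height, z up. Four dark round-tipped pins 8 mm thick stand 45 mm above the board at x = +20, y = -105, -35, 35, 105 mm; bobbins at x = -32 and the same y, their posts 16 mm above the board. It lies before or behind the tray
Mind the look-alikes: they are no part of the job. There is more than one size of the spool_blue; the one meant has the size given above.

How it is judged:
By the outcome, as a careful person would: the job done as asked, in the order asked, and still so for the second after the job is handed in, with the robot touching nothing.
It also fails if it takes over 99 s, if anything falls off the work surface, if the arm or the gripper's body presses on something with over 40 N, if the wrist force passes 120 N, or if a joint passes its speed limit or range.

## Robot

A 7-joint arm with a two-finger parallel gripper is mounted at the origin on the work surface. World frame = base frame: x ahead of the robot, y to its left, z up, the work surface at z = 0. Lengths are in m, angles in rad, forces in N, time in s.
With the tool pointing down it reaches from about 0.425 to 0.925 m from the base axis. Payload 6.8 kg.
Tool frame: the origin (TCP) lies midway between the tips of the shut fingers; the grasp point (between the pads) lies 19 mm behind it (robot.pinch_z is the distance from the TCP to the grasp point, in m); z points along the fingers, y is the line along which they close (so a half turn about z gives the same grasp; the last joint's range is limited). The gripper opens to 85 mm and grips with 20 to 120 N. Pads are 22 mm wide; open, the fingers measure 114 mm over their backs; the gripper's body (76 mm by 85 mm) begins 54 mm behind the grasp point. The pads swing forward as they close: fully open they stand 13 mm farther back than shut.
Start: joints at [-1.242, 0.477, 0.022, 1.555, -0.011, 1.109, -0.083], TCP at [0.286, 0.612, 0.193] pointing down, gripper open.
Joint ranges: [-2.96, 2.96], [-0.34, 2.1], [-1.41, 1.46], [0.24, 2.44], [-1.37, 4.51], [0.17, 1.92], [-2.96, 2.96]. Speed limits (rad/s): [2.39, 2.39, 3.14, 3.14, 3.14, 3.14, 3.14].

## Interface

Orientations are given as a unit quaternion [x, y, z, w].
In Python, from plant import robot gives the robot as it stands.
- The arm moves only by the tool move_arm, never from a script. Its argument "deltas" is a list of rows, each a list of 7 numbers: the shift along the tool's x, y, z in units of 50 mm (1.0 is 50 mm), then the turn, a rotation vector about the tool's x, y, z in units of 8 degrees (1.0 is 8 degrees), then the closure, from -1 (fully open) to 1 (shut). In form: [[tx, ty, tz, wx, wy, wz, hand], ...]. A call has 1 to 8 rows; each row is the pose to reach, as a shift and turn from the pose commanded when the call began, along the tool's axes at that moment; what a row does not reach only later rows make up. A row lasts 1/10 s, in which the tool goes at most 50 mm and 8.59 degrees, less where a joint would pass 70% of its speed; a pose out of reach is approached as far as the arm can. A call with a gripper value outside its range is refused whole. The fingers move at their own pace and stop on an object; "squeeze" is the grip in N (left out, the last holds). Time passes only in rows, so rows that repeat a pose let the fingers close. It gives the time, the measured TCP pose, the force, the opening and the grip force at its end, in the units of the state.
- robot.state(): the state, without advancing time (a new reading comes with each control period).
- robot.grab_frame(name): name is "scene" or "top" or "wrist"; returns the picture (384x512x3 uint8, red, green, blue); there is no depth.
- robot.camera_model(name): a dict with "fx", "fy", "cx", "cy" (pixels), "k1" (the pictures are not rectified: a ray, as slopes to the right and down, at radius r is drawn at 1 + k1 r^2 times it, then the intrinsics apply), "R" (3x3) and "t" (3): a world point X has camera coordinates R X + t. Camera axes: x right, y down, z forward; pixel columns grow to the right and rows downward; lengths in m; the calibration is good to about 2 mm. A picture is of the moment at which its call begins: read the wrist's pose just before it. camera_model takes no time and is no camera call; for the wrist camera it gives the pose at the moment of the call.
- robot.job_done(): hands the job in; it is judged then, once.
The state is a dict: "time_s": time; "joint_pos": joint angles; "joint_velocities": joint speeds; "joint_efforts": joint torques, N m; "eef_pos": TCP position; "tool_rot": TCP orientation; "wrist_force": force on the tool from outside, world axes, zero at the start; "moment": the same for the moment, N m; "width": opening from 0.0 (shut) to 1.0 (fully open); "grasp_force": force on a finger pad.
Only numpy, scipy, OpenCV 4.12 (cv2) and the standard library are available. Lean on these libraries where they do the work, as an engineer would, in place of code of your own. Each camera call takes 0.05 s, during which the arm holds its last target. There are 200 camera calls.

## Working session

There is one attempt and no reset: what is moved stays moved. The work goes in short steps, Python scripts to look and compute and a tool call to move; the robot and the scene stay as the last step left them, time stands still between calls to the robot, and variables do not carry over. Pictures are saved under pics/ and viewed, at most 14 in all, crops included, and the job is handed in when it is done.

Besides the shell and the picture viewer there is one more tool, called after "Emit:" as name([rows], argument=value, ...), one row to a line, values as JSON. move_arm: Moves the arm, as the interface text tells. Its arguments: {"type":"object","properties":{"deltas":{"type":"array","items":{"type":"array","items":{"type":"number"}}},"squeeze":{"type":"number"}},"required":["deltas"]}

```bash
ls; mkdir -p pics; python3 - <<'E'
from plant import robot
import cv2
for n in("scene","top"):
    cv2.imwrite(f"pics/{n}0.png",robot.grab_frame(n)[:,:,::-1])
    print(n,robot.camera_model(n))
print(robot.state(),robot.pinch_z)
E
```

```text
pics
scene {'fx': 460.3937823530524, 'fy': 460.3937823530524, 'cx': 250.1121074769852, 'cy': 192.75942387147592, 'k1': 0.04467392396854516, 'R': array([[-6.98384330e-01,  7.15722727e-01,  5.52804058e-04],
       [ 5.46699024e-01,  5.33953403e-01, -6.44991427e-01],
       [-4.61930194e-01, -4.50149688e-01, -7.64189606e-01]]), 't': array([ 0.36322503, -0.28877635,  1.18564115])}
top {'fx': 366.77493906566025, 'fy': 366.77493906566025, 'cx': 260.9403366748516, 'cy': 186.15575184971928, 'k1': -0.06876702745878543, 'R': array([[ 0.01512669, -0.99988409, -0.00173073],
       [-0.98082212, -0.01450188, -0.19436477],
       [ 0.19431715,  0.00463763, -0.9809278 ]]), 't': array([0.01172014, 0.54865244, 0.7959195 ])}
{'time_s': 0.1, 'joint_pos': array([-1.24212658,  0.47770303,  0.02233493,  1.55636437, -0.01150267,
        1.10928725, -0.08306143]), 'joint_velocities': array([-0.00050777, -0.00157398,  0.00154229, -0.00363974,  0.00023036,
       -0.0019678 ,  0.00058962]), 'joint_efforts': array([ 5.01188915e-03, -5.97762072e+01,  1.61409572e+00, -2.81958783e+01,
        1.28823347e-02,  4.92037099e-03,  3.69014208e-05]), 'eef_pos': array([0.28529067, 0.61108589, 0.19232751]), 'tool_rot': array([ 2.16621759e-01,  9.76255267e-01, -8.07885105e-04, -1.21703162e-04]), 'wrist_force': array([ 0.51292308,  0.06869596, -0.32274689]), 'moment': array([-0.06264766,  0.00578417, -0.00948358]), 'grasp_force': 0.0, 'width': 1.000747725949137} 0.0187
```

View pics/top0.png

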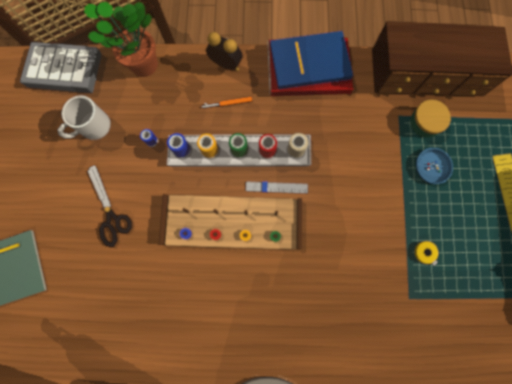

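View pics/scene0.png

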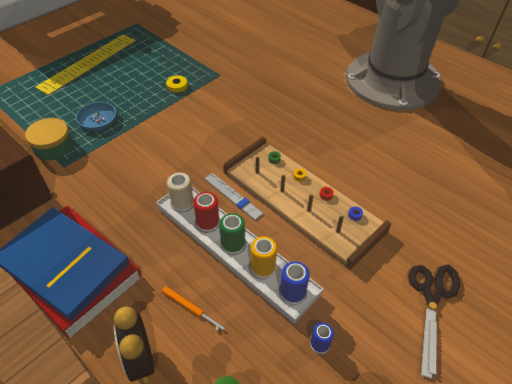

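The top view has the robot at the bottom. The tray spools, left to right, are blue (178,145), yellow (207,145), green (238,145), red (268,145) and ivory (299,145). The rack bobbins are blue (185,234), red (215,234), yellow (245,235) and green (275,236). A small blue decoy spool stands at (148,137).

```bash
cat > h.py <<'E'
import numpy as np, cv2
from scipy.spatial.transform import Rotation as Rn
from plant import robot
def ray(uv,m):
    p=np.array([(uv[0]-m["cx"])/m["fx"],(uv[1]-m["cy"])/m["fy"]]); q=p.copy()
    for _ in range(20): q=p/(1+m["k1"]*(q@q))
    R=np.array(m["R"]); return -R.T@m["t"], R.T@np.r_[q,1]
def cast(uv,m,z):
    c,d=ray(uv,m); return c+d*(z-c[2])/d[2]
def proj(X,m):
    c=np.array(m["R"])@X+m["t"]; q=c[:2]/c[2]; q=q*(1+m["k1"]*(q@q))
    return q*m["fx"]+[m["cx"],m["cy"]]
HS=dict(red=[(170,10)],blue=[(108,128)],green=[(65,90)],yellow=[(17,30)])
SMIN=dict(red=150,blue=130,green=90,yellow=150)
def mask(img,c):
    h=cv2.cvtColor(img,cv2.COLOR_RGB2HSV); H=h[...,0]
    a,b=HS[c][0]; k=((H>=a)|(H<=b)) if a>b else (H>=a)&(H<=b)
    return (k&(h[...,1]>SMIN[c])&(h[...,2]>40)).astype(np.uint8)
def blobs(img,c,amin=25):
    n,l,s,ct=cv2.connectedComponentsWithStats(mask(img,c))
    return [(s[i],ct[i]) for i in range(1,n) if s[i][4]>=amin]
E
python3 - <<'E'
from h import *
np.set_printoptions(precision=4,suppress=True)
for n in("top","scene"):
    im=cv2.imread(f"pics/{n}0.png")[:,:,::-1].copy(); m=robot.camera_model(n)
    for c in HS:
        for s,ct in blobs(im,c):
            x=cast(ct,m,.053);y=cast(ct,m,.030)
            if .3<x[0]<.8 and abs(x[1])<.35: print(n,c,s,ct.round(1),x,y)
im=cv2.imread("pics/top0.png")[110:260,130:330]; cv2.imwrite("pics/c1.png",cv2.resize(im,None,fx=4,fy=4,interpolation=cv2.INTER_CUBIC))
E
```

```text
top red [270  58  85  39 994] [312.1  87.8] [ 0.7976 -0.1023  0.053 ] [ 0.809  -0.1056  0.03  ]
top red [259 142  18  15 129] [267.7 150.4] [0.635  0.0052 0.053 ] [0.6419 0.0049 0.03  ]
top red [209 228  13  13 121] [214.9 234. ] [0.4365 0.1226 0.053 ] [0.438  0.1255 0.03  ]
top blue [145 134  11   8  37] [150.9 138.5] [0.6612 0.2857 0.053 ] [0.6688 0.2932 0.03  ]
top blue [171 140  16  15  80] [181.3 148.1] [0.638  0.2108 0.053 ] [0.645  0.2161 0.03  ]
top blue [181 230   9   8  44] [185.2 233.5] [0.4365 0.1902 0.053 ] [0.438 0.195 0.03 ]
top green [ 400  118   46  126 1309] [413.2 166.8] [ 0.6006 -0.3404  0.053 ] [ 0.6066 -0.3502  0.03  ]
top green [409 260   9  15  63] [412.6 267.5] [ 0.3668 -0.3247  0.053 ] [ 0.3664 -0.3341  0.03  ]
top yellow [197 133  21  24 209] [208.9 146.9] [0.6418 0.145  0.053 ] [0.649  0.1486 0.03  ]
top yellow [238 229  14  13 144] [244.8 235. ] [0.4354 0.0548 0.053 ] [0.4369 0.0558 0.03  ]
scene red [320 186  14  15 158] [326.1 193.2] [0.4567 0.139  0.053 ] [0.4394 0.129  0.03  ]
scene red [193 191  26  38 568] [206.6 212.9] [0.6463 0.0121 0.053 ] [ 0.63
[... 176 characters left out ...]
.053 ] [0.4376 0.1979 0.03  ]
scene blue [282 262  27  23 206] [294.1 275.5] [0.6332 0.2111 0.053 ] [0.6219 0.2037 0.03  ]
scene blue [311 323  22  22 151] [321.  334.3] [0.6806 0.3051 0.053 ] [0.671  0.3008 0.03  ]
scene green [ 76 127   8   7  30] [ 79.9 130. ] [ 0.6841 -0.3451  0.053 ] [ 0.6746 -0.3717  0.03  ]
scene green [220 217  16  15  49] [224.6 225.7] [0.6432 0.0563 0.053 ] [0.6323 0.0435 0.03  ]
scene yellow [166  75  22  18 278] [176.6  83.8] [ 0.437  -0.3233  0.053 ] [ 0.4189 -0.3492  0.03  ]
scene yellow [293 168  14  14 159] [299.3 174.6] [0.4555 0.0717 0.053 ] [0.4381 0.0594 0.03  ]
scene yellow [251 236  26  40 640] [263.  258.8] [0.6456 0.1528 0.053 ] [0.6348 0.1433 0.03  ]
```

View pics/c1.png

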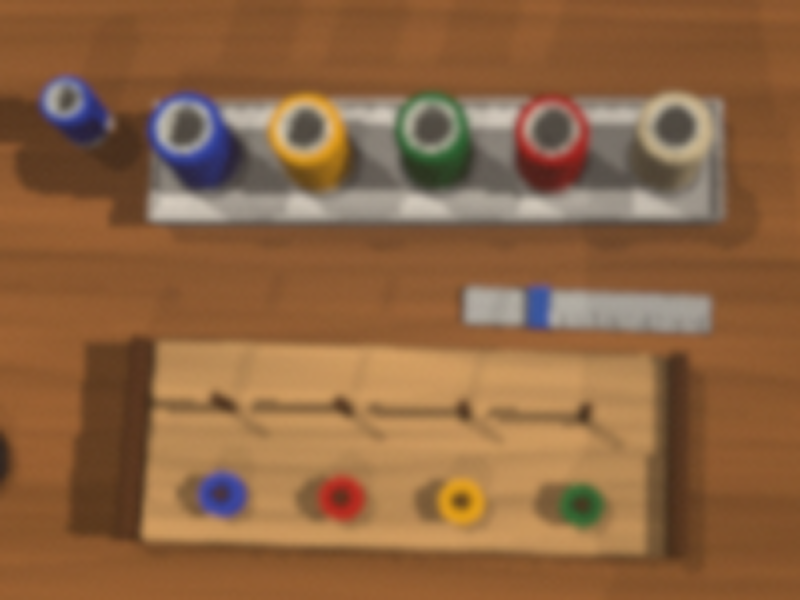

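```bash
python3 - <<'E'
from h import *
np.set_printoptions(precision=4,suppress=True)
m=robot.camera_model("top"); u=lambda p:((np.array(p)+.5)/4-.5)+[130,110]
S=dict(blue=(186,126),yellow=(307,128),green=(433,127),red=(552,129),ivory=(676,127))
B=dict(blue=(222,494),red=(342,498),yellow=(461,501),green=(582,505))
P=[cast(u(p),m,.086) for p in S.values()]; Q=[cast(u(p),m,.032) for p in B.values()]
for n,X in(("S",P),("B",Q)):
    X=np.array(X); print(n,X, np.linalg.norm(np.diff(X,axis=0),axis=1)); k=np.polyfit(X[:,1],X[:,0],1); print("yaw",-np.degrees(np.arctan(k[0])))
# check in scene: bobbin blobs
ms=robot.camera_model("scene"); im=cv2.imread("pics/scene0.png")[:,:,::-1].copy()
for p,k in zip(P,S): print(k,"predicted top in scene",proj(p,ms))
for uv in [(326.1,193.2),(355.6,212.2),(299.3,174.6)]: print(cast(uv,ms,.028))
# pin tips in the top picture
for p in [(222,398),(342,402),(463,405),(584,409)]: print("pin",cast(u(p),m,.063))
im=im[130:310,140:380]; cv2.imwrite("pics/c2.png",cv2.resize(im,None,fx=3,fy=3,interpolation=cv2.INTER_CUBIC))
E
```

```text
S [[ 0.6445  0.216   0.086 ]
 [ 0.6441  0.1462  0.086 ]
 [ 0.6456  0.0741  0.086 ]
 [ 0.6454  0.0061  0.086 ]
 [ 0.6477 -0.0648  0.086 ]] [0.0698 0.0722 0.068  0.0709]
yaw 0.6228160049746506
B [[ 0.4386  0.1949  0.032 ]
 [ 0.4376  0.1247  0.032 ]
 [ 0.437   0.0555  0.032 ]
 [ 0.4357 -0.0146  0.032 ]] [0.0702 0.0692 0.0702]
yaw -0.7622299136304942
blue predicted top in scene [293.2133 271.2906]
yellow predicted top in scene [261.1357 245.1016]
green predicted top in scene [229.902  220.9515]
red predicted top in scene [203.3741 199.4072]
ivory predicted top in scene [176.6588 179.3324]
[0.4378 0.128  0.028 ]
[0.4361 0.1971 0.028 ]
[0.4368 0.0583 0.028 ]
pin [0.4909 0.1913 0.063 ]
pin [0.4897 0.1228 0.063 ]
pin [0.4891 0.0542 0.063 ]
pin [ 0.4878 -0.0142  0.063 ]
```

View pics/c2.png

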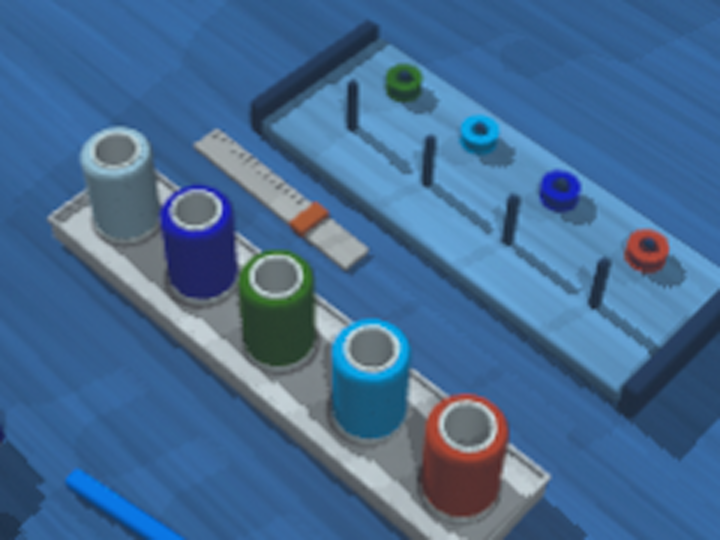

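Both views agree: the tray row and the order of pins and bobbins are clear, the tray rims are low, and there are four dark pins, one behind each bobbin (this crop has swapped colour channels). I'll average the two views.

```bash
cat >> h.py <<'E'
def to_tool(target,yaw_y_along):  # row units from the present pose; tool y to lie along world angle
    s=robot.state(); R=Rn.from_quat(s["tool_rot"])
    d=R.inv().apply(np.array(target)-s["eef_pos"])/.05
    y=np.array([np.cos(yaw_y_along),np.sin(yaw_y_along),0])
    best=None
    for sg in(1,-1):
        Rg=Rn.from_matrix(np.c_[np.cross(sg*y,[0,0,-1]),sg*y,[0,0,-1]])
        w=np.degrees((R.inv()*Rg).as_rotvec())/8
        if best is None or np.linalg.norm(w)<np.linalg.norm(best): best=w
    print("t",s["time_s"],"pos",s["eef_pos"].round(4),"shift",d.round(3),"turn",best.round(3),"F",s["wrist_force"].round(1),"w",round(s["width"],3),round(s["grasp_force"],1),"q",s["joint_pos"].round(2)); return d,best
E
python3 - <<'E'
from h import *
np.set_printoptions(precision=4,suppress=True)
m=robot.camera_model("top");ms=robot.camera_model("scene")
u=lambda p:((np.array(p)+.5)/4-.5)+[130,110]; v=lambda p:((np.array(p)+.5)/3-.5)+[140,130]
S=dict(blue=(186,126),yellow=(307,128),green=(433,127),red=(552,129),ivory=(676,127))
S2=dict(blue=(467,426),yellow=(371,347),green=(276,275),red=(196,209),ivory=(115,149))
B=dict(blue=(222,494),red=(342,498),yellow=(461,501),green=(582,505))
B2=dict(blue=(649,246),red=(562,184),yellow=(480,128),green=(405,76))
for k in S:
    a,b=cast(u(S[k]),m,.086),cast(v(S2[k]),ms,.086)
    c1,d1=ray(u(S[k]),m);c2,d2=ray(v(S2[k]),ms);L=np.linalg.lstsq(np.c_[d1,-d2],c2-c1,rcond=None)[0]
    print(k,a,b,(a+b)/2,"tri",(c1+d1*L[0]+c2+d2*L[1])/2)
for k in B: a,b=cast(u(B[k]),m,.032),cast(v(B2[k]),ms,.032);print("bob",k,a,b,(a+b)/2)
to_tool([.645,.217,.2],0)
E
```

```text
blue [0.6445 0.216  0.086 ] [0.6427 0.2188 0.086 ] [0.6436 0.2174 0.086 ] tri [0.6436 0.2174 0.0859]
yellow [0.6441 0.1462 0.086 ] [0.6419 0.1491 0.086 ] [0.643  0.1477 0.086 ] tri [0.643  0.1477 0.0861]
green [0.6456 0.0741 0.086 ] [0.6441 0.0768 0.086 ] [0.6448 0.0754 0.086 ] tri [0.6447 0.0753 0.0857]
red [0.6454 0.0061 0.086 ] [0.6432 0.008  0.086 ] [0.6443 0.007  0.086 ] tri [0.6442 0.0071 0.0866]
ivory [ 0.6477 -0.0648  0.086 ] [ 0.646 -0.063  0.086] [ 0.6468 -0.0639  0.086 ] tri [ 0.6467 -0.0638  0.0864]
bob blue [0.4386 0.1949 0.032 ] [0.4375 0.1983 0.032 ] [0.4381 0.1966 0.032 ]
bob red [0.4376 0.1247 0.032 ] [0.4352 0.1275 0.032 ] [0.4364 0.1261 0.032 ]
bob yellow [0.437  0.0555 0.032 ] [0.4345 0.057  0.032 ] [0.4358 0.0563 0.032 ]
bob green [ 0.4357 -0.0146  0.032 ] [ 0.4334 -0.0126  0.032 ] [ 0.4346 -0.0136  0.032 ]
t 0.1 pos [0.2853 0.6111 0.1923] shift [-9.853 -4.099 -0.146] turn [-0.01   0.007  8.122] F [ 0.5  0.1 -0.3] w 1.001 0.0 q [-1.24  0.48  0.02  1.56 -0.01  1.11 -0.08]
```

Emit:
move_arm([
  [-0.5,-0.2,0,0,0,1,-1],
  [-1.3,-0.5,0,0,0,2,-1],
  [-2.2,-0.9,0,0,0,3,-1],
  [-3.1,-1.3,0,0,0,4,-1],
  [-4.0,-1.7,0,0,0,5,-1],
  [-4.9,-2.0,0,0,0,6,-1],
  [-5.8,-2.4,0,0,0,7,-1],
  [-6.6,-2.8,0,0,0,8.12,-1],
], squeeze=40)

```text
time_s: 0.9
eef_pos: [0.5267, 0.3429, 0.193]
tool_rot: [0.707, 0.707, -0.0, 0.0]
wrist_force: [0.1, 0.7, 0.3]
width: 1.0
grasp_force: 0.0
```

```bash
python3 - <<'E'
from h import *
to_tool([.6436,.2174,.2],0)
E
```

```text
t 0.9 pos [0.5267 0.3429 0.193 ] shift [-2.511  2.338 -0.138] turn [ 0.001  0.003 -0.   ] F [0.1 0.7 0.3] w 1.0 0.0 q [-0.94  0.41  0.35  1.69 -0.16  1.06 -0.54]
```

Emit:
move_arm([
  [-0.6,0.6,0,0,0,0,-1],
  [-1.3,1.2,0,0,0,0,-1],
  [-2.0,1.8,0,0,0,0,-1],
  [-2.51,2.34,-0.14,0,0,0,-1],
  [-2.51,2.34,-0.14,0,0,0,-1],
  [-2.51,2.34,-0.14,0,0,0,-1],
])

```text
time_s: 1.5
eef_pos: [0.6434, 0.2194, 0.1997]
tool_rot: [0.706, 0.709, -0.0, -0.0]
wrist_force: [-0.3, 1.0, -0.5]
width: 0.998
grasp_force: 0.0
```

```bash
python3 - <<'E'
from h import *
to_tool([.6436,.2174,.2],0)
m=robot.camera_model("wrist"); im=robot.grab_frame("wrist"); print(m)
for k,p in dict(bl=(.6436,.2174,.086),ye=(.643,.1477,.086),pb=(.4899,.1956,.065),pr=(.4887,.1256,.065)).items(): print(k,proj(np.array(p),m).round(1))
cv2.imwrite("pics/w1.png",im[:,:,::-1])
E
```

```text
t 1.5 pos [0.6434 0.2194 0.1997] shift [-0.04   0.004 -0.006] turn [-0.005  0.002  0.031] F [-0.3  1.  -0.5] w 0.998 0.0 q [-0.68  0.5   0.38  1.55 -0.2   1.13 -0.25]
{'fx': 264.9355417659648, 'fy': 264.9355417659648, 'cx': 259.3280363544064, 'cy': 193.17797194578307, 'k1': -0.03340553505370173, 'R': array([[ 9.99992021e-01,  3.79617797e-03, -1.24411917e-03],
       [ 3.99132901e-03, -9.62490840e-01,  2.71284816e-01],
       [-1.67607866e-04, -2.71287617e-01, -9.62498312e-01]]), 't': array([-0.64430764,  0.17273994,  0.44503978])}
bl [259.3 183.9]
ye [258.6 239.6]
pb [136.5 196.4]
pr [142.2 247.1]
```

View pics/w1.png

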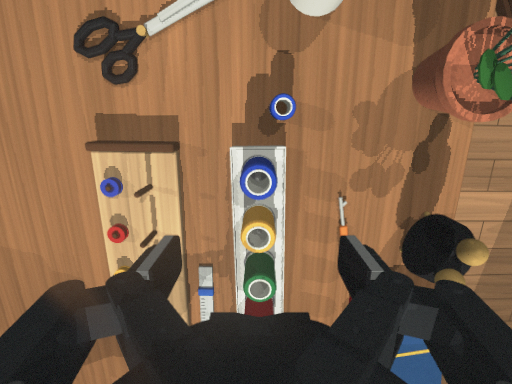

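The wrist view shows the pin tips at (136,195) and (141,247), as predicted. I predicted the blue bore at (259,184) and the yellow at (259,240), and those need a finer check.

```bash
python3 - <<'E'
from h import *
im=cv2.imread("pics/w1.png")[:,:,::-1].copy(); m=robot.camera_model("wrist")
for c in("blue","yellow","green"):
    k=mask(im,c); k[:,:230]=0;k[:,290:]=0;k[:140]=0
    n=cv2.findContours(k,cv2.RETR_EXTERNAL,cv2.CHAIN_APPROX_NONE)[0]; n=max(n,key=cv2.contourArea); print(c,cv2.boundingRect(n))
h=cv2.cvtColor(im,cv2.COLOR_RGB2HSV)
print(h[150:206:2,259].tolist())
cv2.imwrite("pics/w1c.png",cv2.resize(im[140:300,200:320,::-1],None,fx=3.5,fy=3.5,interpolation=cv2.INTER_CUBIC))
E
```

```text
blue (240, 157, 37, 42)
yellow (241, 206, 34, 47)
green (244, 274, 32, 28)
[[34, 11, 160], [26, 13, 161], [38, 14, 148], [107, 28, 127], [116, 149, 89], [115, 156, 88], [114, 155, 97], [113, 172, 129], [114, 176, 194], [114, 167, 177], [34, 9, 239], [45, 7, 78], [38, 13, 78], [45, 6, 81], [30, 11, 89], [30, 16, 95], [34, 18, 99], [39, 17, 103], [38, 19, 110], [36, 21, 121], [37, 19, 121], [30, 14, 128], [45, 4, 236], [114, 174, 176], [114, 175, 191], [105, 17, 151], [33, 14, 159], [30, 18, 143]]
```

View pics/w1c.png

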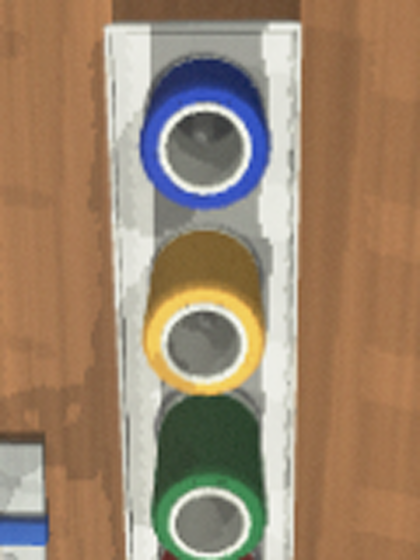

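Emit:
move_arm([
  [-0.02,0,0.8,0,0,0.03,-1],
  [-0.02,0,1.6,0,0,0.03,-1],
  [-0.02,0,2.4,0,0,0.03,-1],
  [-0.02,0,3.0,0,0,0.03,-1],
  [-0.02,0,3.1,0,0,0.03,-1],
  [-0.02,0,3.1,0,0,0.03,1],
  [-0.02,0,3.1,0,0,0.03,1],
  [-0.02,0,3.1,0,0,0.03,1],
])

```text
time_s: 2.35
eef_pos: [0.6445, 0.2203, 0.0474]
tool_rot: [0.706, 0.708, 0.002, 0.001]
wrist_force: [0.1, -0.3, 0.1]
width: 0.514
grasp_force: 0.0
```

Emit:
move_arm([
  [0,0,0,0,0,0,1],
  [0,0,0,0,0,0,1],
  [0,0,0,0,0,0,1],
])

```text
time_s: 2.65
eef_pos: [0.6427, 0.2224, 0.0539]
tool_rot: [0.706, 0.708, 0.002, -0.003]
wrist_force: [-22.3, -1.5, 49.3]
width: 0.001
grasp_force: 21.0
```

```bash
python3 - <<'E'
from h import *
to_tool([.6436,.2174,.2],0)
a=robot.grab_frame("scene");b=robot.grab_frame("wrist")
cv2.imwrite("pics/s2.png",np.hstack([cv2.resize(a[130:330,200:400,::-1],(400,400),interpolation=cv2.INTER_CUBIC),cv2.resize(b[:,:,::-1],(400,400))]))
E
```

```text
t 2.65 pos [0.6427 0.2224 0.0539] shift [-0.082  0.014 -2.924] turn [-0.007 -0.044  0.023] F [-22.3  -1.5  49.3] w 0.001 21.0 q [-0.65  0.65  0.33  1.67 -0.27  0.87 -0.2 ]
```

View pics/s2.png

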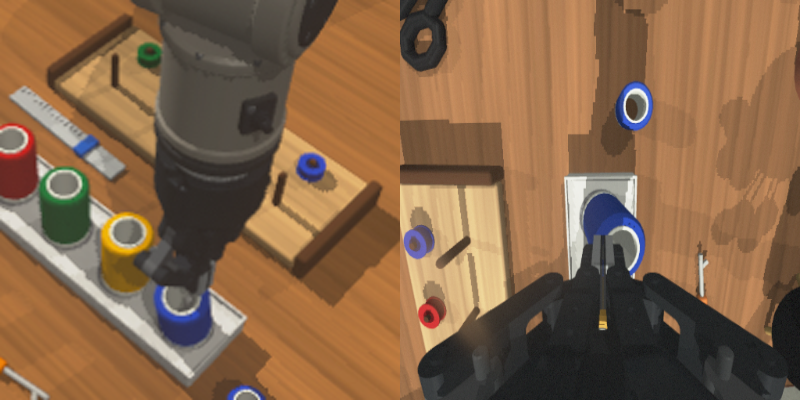

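```bash
python3 - <<'E'
from h import *
m=robot.camera_model("wrist"); s=robot.state(); p=s["eef_pos"]
print(proj(p,m),proj(p+[0,0,.0187],m), -np.array(m["R"]).T@m["t"]-p, s["joint_efforts"].round(1))
for n in("scene","top"): print(n,proj(p,robot.camera_model(n)))
E
```

```text
[258.87751809 218.28043673] [258.81841297 228.34793192] [0.00023798 0.06883733 0.18141221] [  4.  -32.8   7.2 -18.6   0.8  -7.6   0. ]
scene [295.31090608 283.33825304]
top [176.52596595 145.88351177]
```

```bash
python3 - <<'E'
from h import *
a=robot.grab_frame("scene")[220:320,240:340,::-1];b=robot.grab_frame("wrist")[160:320,180:340,::-1];c=robot.grab_frame("top")[100:200,130:230,::-1]
f=lambda i:cv2.resize(i,(400,400),interpolation=cv2.INTER_CUBIC)
cv2.imwrite("pics/s3.png",np.hstack([f(a),f(b)]))
cv2.imwrite("pics/s3t.png",f(c))
E
```

```text
(no output)
```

View pics/s3.png

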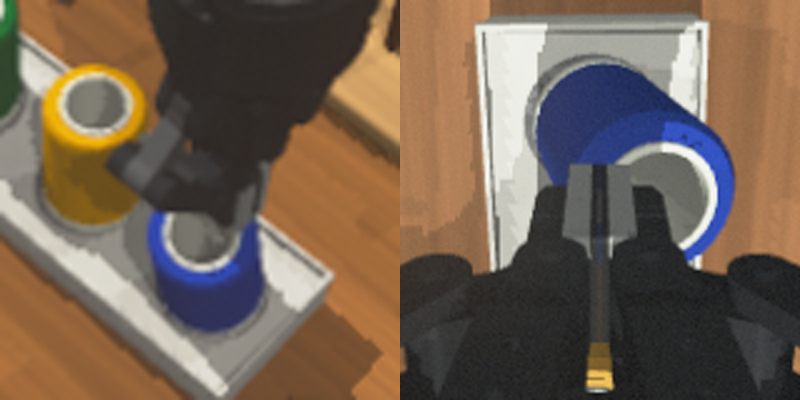

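Something went wrong. The fingers are shut and the blue spool leans towards +x, with the fingertips near its top rim rather than around its body. I'll lift straight up gently and check where the tips really are relative to the reported TCP.

Emit:
move_arm([
  [0,0,-0.3,0,0,0,1],
  [0,0,-0.7,0,0,0,1],
  [0,0,-1.2,0,0,0,1],
  [0,0,-1.8,0,0,0,1],
  [0,0,-2.4,0,0,0,1],
  [0,0,-3.0,0,0,0,1],
  [0,0,-3.0,0,0,0,1],
])

```text
time_s: 3.6
eef_pos: [0.6465, 0.2201, 0.2015]
tool_rot: [0.706, 0.708, 0.005, 0.002]
wrist_force: [0.5, 0.6, 0.4]
width: -0.001
grasp_force: 0.0
```

```bash
python3 - <<'E'
from h import *
to_tool([.6436,.2174,.2],0)
p=robot.state()["eef_pos"]
ms=robot.camera_model("scene")
for h in(0,.0187,.04): print(h,proj(p+[0,0,h],ms).round(1))
a=robot.grab_frame("scene")[180:330,200:350,::-1];m=robot.camera_model("wrist");b=robot.grab_frame("wrist")[130:330,160:360,::-1]
f=lambda i:cv2.resize(i,(400,400),interpolation=cv2.INTER_CUBIC)
cv2.imwrite("pics/s4.png",np.hstack([f(a),f(b)]))
E
```

```text
t 3.6 pos [0.6465 0.2201 0.2015] shift [-0.053 -0.057  0.029] turn [ 0.065 -0.029  0.014] F [0.5 0.6 0.4] w -0.001 0.0 q [-0.69  0.5   0.39  1.55 -0.2   1.12 -0.25]
0 [300.5 230.7]
0.0187 [301.7 222.6]
0.04 [303.1 212.9]
```

View pics/s4.png

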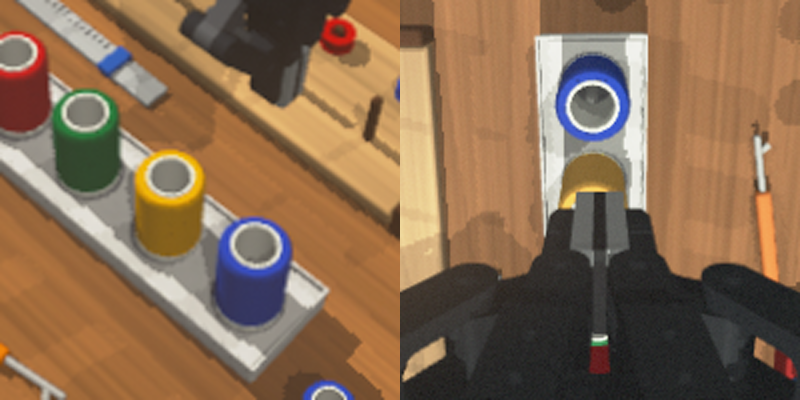

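The spool has settled upright again. Both views put the shut fingertips about 40 mm behind the reported TCP, so the fingers closed at the spool's rim. I'll measure that more exactly and find the spool again.

```bash
python3 - <<'E'
from h import *
np.set_printoptions(precision=4,suppress=True)
m=robot.camera_model("wrist");ms=robot.camera_model("scene");p=robot.state()["eef_pos"]
print("blue w",cast((256,183.5),m,.086), "scene",cast(((256+.5)/8*3-.5+200,(244.5)/8*3-.5+180),ms,.086))
# tip, visible +y edge of the underside: two-view
c1,d1=ray((260,227),m);c2,d2=ray((305.7,217.5),ms);L=np.linalg.lstsq(np.c_[d1,-d2],c2-c1,rcond=None)[0]
print("tip-TCP",c1+d1*L[0]-p,c2+d2*L[1]-p)
h=.04
for dy in(-.011,.011): print(dy,proj(p+[0,dy,h],m),proj(p+[0,dy,h],ms))
# decoys: the same check of tool axis
print(Rn.from_quat(robot.state()["tool_rot"]).as_matrix()[:,2])
E
```

```text
blue w [0.6406 0.219  0.086 ] scene [0.6417 0.2187 0.086 ]
tip-TCP [0.0006 0.0079 0.0347] [0.0006 0.0043 0.0363]
-0.011 [258.9339 259.8119] [297.4101 209.144 ]
0.011 [258.9802 225.5369] [310.228  218.3893]
[ 0.0025  0.0015 -1.    ]
```

Emit:
move_arm([
  [0,0,0,0,0,0,-1],
  [0,0,0,0,0,0,-1],
  [0,0,0,0,0,0,-1],
  [0,0,0,0,0,0,-1],
  [0,0,0,0,0,0,-1],
])

```text
time_s: 4.2
eef_pos: [0.643, 0.2194, 0.1948]
tool_rot: [0.706, 0.708, -0.0, -0.0]
wrist_force: [-0.1, 0.3, 0.1]
width: 0.851
grasp_force: 0.0
```

```bash
python3 - <<'E'
from h import *
for i in range(3): to_tool([.641,.219,.2],0); im=robot.grab_frame("wrist")
m=robot.camera_model("wrist"); cv2.imwrite("pics/w5.png",im[:,:,::-1]); b=im[100:330,130:390,::-1]
np.savez("w5.npz",R=m["R"],t=m["t"])
cv2.imwrite("pics/w5c.png",cv2.resize(b,None,fx=3,fy=2.6,interpolation=cv2.INTER_CUBIC))
E
```

```text
t 4.2 pos [0.643  0.2194 0.1948] shift [-0.008 -0.041 -0.104] turn [-0.004  0.002  0.017] F [-0.1  0.3  0.1] w 0.851 0.0 q [-0.69  0.5   0.38  1.56 -0.2   1.12 -0.25]
t 4.25 pos [0.6431 0.2194 0.1949] shift [-0.008 -0.043 -0.101] turn [-0.002  0.001  0.017] F [-0.4  0.3  0.5] w 0.925 0.0 q [-0.69  0.5   0.38  1.56 -0.2   1.12 -0.25]
t 4.3 pos [0.6431 0.2194 0.195 ] shift [-0.008 -0.042 -0.1  ] turn [-0.002  0.001  0.017] F [-0.4 -0.4 -0. ] w 0.988 0.0 q [-0.69  0.5   0.38  1.56 -0.2   1.12 -0.25]
```

View pics/w5c.png

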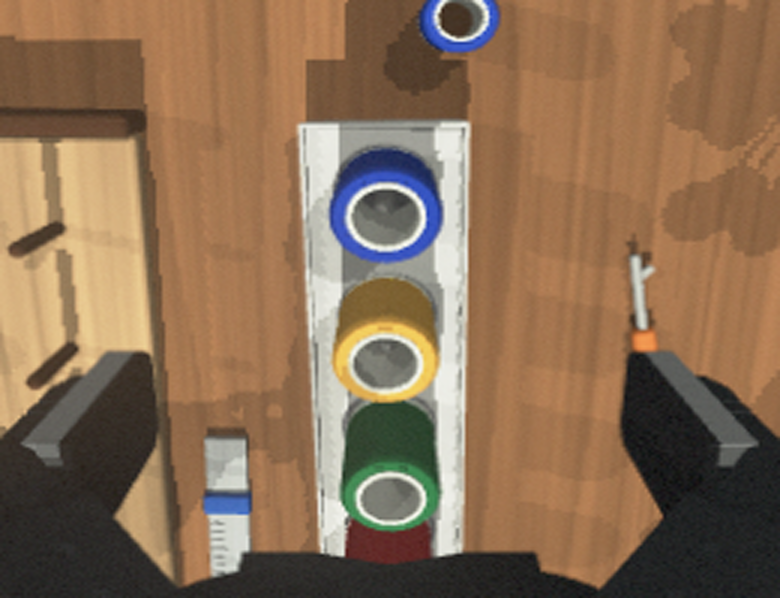

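The open pads are about 40 mm long. The gap at their tips spans 159 px, which again puts the real tips about 39 mm behind the reported TCP. I'll take z = 0.010 as the grasp height, which puts the tips at about 53 mm.

Emit:
move_arm([
  [-0.01,-0.04,0.7,0,0,0,-1],
  [-0.01,-0.04,1.4,0,0,0,-1],
  [-0.01,-0.04,2.1,0,0,0,-1],
  [-0.01,-0.04,2.7,0,0,0,-1],
  [-0.01,-0.04,3.1,0,0,0,-1],
  [-0.01,-0.04,3.3,0,0,0,-1],
  [-0.01,-0.04,3.4,0,0,0,-1],
  [-0.01,-0.04,3.4,0,0,0,-1],
])

```text
time_s: 5.15
eef_pos: [0.6414, 0.219, 0.0254]
tool_rot: [0.706, 0.708, 0.0, 0.0]
wrist_force: [1.2, 0.0, -0.3]
width: 1.002
grasp_force: 0.0
```

Emit:
move_arm([
  [0,0,0.1,0,0,0,-1],
  [0,0,0.2,0,0,0,-1],
  [0,0,0.3,0,0,0,-1],
  [0,0,0.3,0,0,0,-1],
])

```text
time_s: 5.55
eef_pos: [0.6406, 0.2188, 0.0095]
tool_rot: [0.706, 0.708, -0.0, -0.0]
wrist_force: [-0.4, -0.3, 0.4]
width: 0.999
grasp_force: 0.0
```

```bash
python3 - <<'E'
from h import *
to_tool([.641,.219,.01],0)
a=robot.grab_frame("scene")[180:330,200:400,::-1]
cv2.imwrite("pics/s6.png",cv2.resize(a,None,fx=4,fy=4,interpolation=cv2.INTER_CUBIC))
E
```

```text
t 5.55 pos [0.6406 0.2188 0.0095] shift [ 0.004  0.007 -0.009] turn [-0.007  0.002  0.017] F [-0.4 -0.3  0.4] w 0.999 0.0 q [-0.64  0.7   0.31  1.69 -0.28  0.79 -0.19]
```

View pics/s6.png

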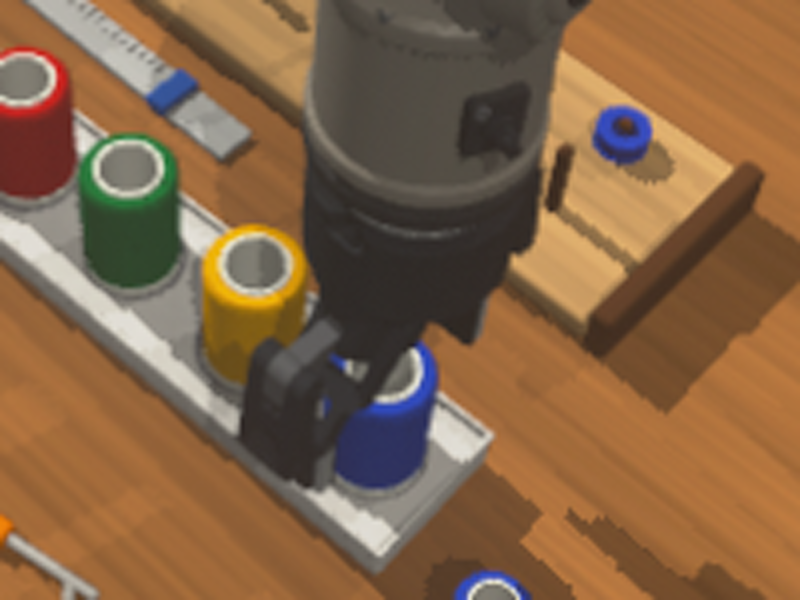

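```bash
python3 - <<'E'
from h import *
np.set_printoptions(precision=3,suppress=True)
ms=robot.camera_model("scene"); f=lambda p:((np.array(p)+.5)/4-.5)+[200,180]
for n,p in dict(A=(243,445),B=(300,487),C=(330,478)).items():
    c,d=ray(f(p),ms)
    for x in (.683,.698):
        print(n,x,c+d*(x-c[0])/d[0])
E
```

```text
A 0.683 [0.683 0.183 0.03 ]
A 0.698 [0.698 0.196 0.068]
B 0.683 [0.683 0.214 0.036]
B 0.698 [0.698 0.226 0.074]
C 0.683 [0.683 0.229 0.064]
C 0.698 [0.698 0.239 0.099]
```

The open finger tips are at z ≈ 66 mm, about 5 mm towards -y of the spool's axis, and the fingers straddle the spool cleanly. I'll nudge +4 mm in y and close.

Emit:
move_arm([
  [0.08,0,0,0,0,0,-1],
  [0.08,0,0,0,0,0,1],
  [0.08,0,0,0,0,0,1],
  [0.08,0,0,0,0,0,1],
  [0.08,0,0,0,0,0,1],
  [0.08,0,0,0,0,0,1],
])

```text
time_s: 6.2
eef_pos: [0.6414, 0.223, 0.0106]
tool_rot: [0.706, 0.708, 0.0, 0.0]
wrist_force: [-0.4, 0.8, 3.7]
width: 0.51
grasp_force: 40.8
```

Emit:
move_arm([
  [0,0,0,0,0,0,1],
  [0,0,0,0,0,0,1],
])

```text
time_s: 6.4
eef_pos: [0.6414, 0.223, 0.0106]
tool_rot: [0.706, 0.708, 0.0, 0.0]
wrist_force: [-0.2, -0.2, 4.3]
width: 0.511
grasp_force: 41.0
```

Gripped: 41 N, width 0.51 (44 mm). Lift by 80 mm and carry to the blue pin.

Emit:
move_arm([
  [0,0,-0.3,0,0,0,1],
  [0,0,-0.9,0,0,0,1],
  [0,0,-1.5,0,0,0,1],
  [0,0,-1.7,0,0,0,1],
  [-0.1,-0.5,-1.7,0,0,0,1],
  [-0.2,-1.1,-1.7,0,0,0,1],
  [-0.3,-1.7,-1.7,0,0,0,1],
  [-0.4,-2.3,-1.7,0,0,0,1],
])

```text
time_s: 7.2
eef_pos: [0.5245, 0.2022, 0.0948]
tool_rot: [0.706, 0.708, -0.0, -0.0]
wrist_force: [-0.2, -0.6, -0.8]
width: 0.503
grasp_force: 41.0
```

Emit:
move_arm([
  [-0.07,-0.4,0,0,0,0,1],
  [-0.08,-0.73,0,0,0,0,1],
  [-0.08,-0.73,0,0,0,0,1],
  [-0.08,-0.73,0,0,0,0,1],
])

```text
time_s: 7.6
eef_pos: [0.4899, 0.1987, 0.0953]
tool_rot: [0.706, 0.708, 0.0, 0.0]
wrist_force: [0.3, -0.8, -0.5]
width: 0.511
grasp_force: 41.1
```

```bash
python3 - <<'E'
from h import *
to_tool([.4895,.199,.0106],0)
a=robot.grab_frame("scene")[100:250,260:460,::-1]
cv2.imwrite("pics/s7.png",cv2.resize(a,None,fx=4,fy=4,interpolation=cv2.INTER_CUBIC))
E
```

```text
t 7.6 pos [0.4899 0.1987 0.0953] shift [ 0.006 -0.009  1.694] turn [ 0.003 -0.001  0.02 ] F [ 0.3 -0.8 -0.5] w 0.511 41.1 q [-0.8   0.37  0.37  2.02 -0.19  0.78 -0.32]
```

View pics/s7.png

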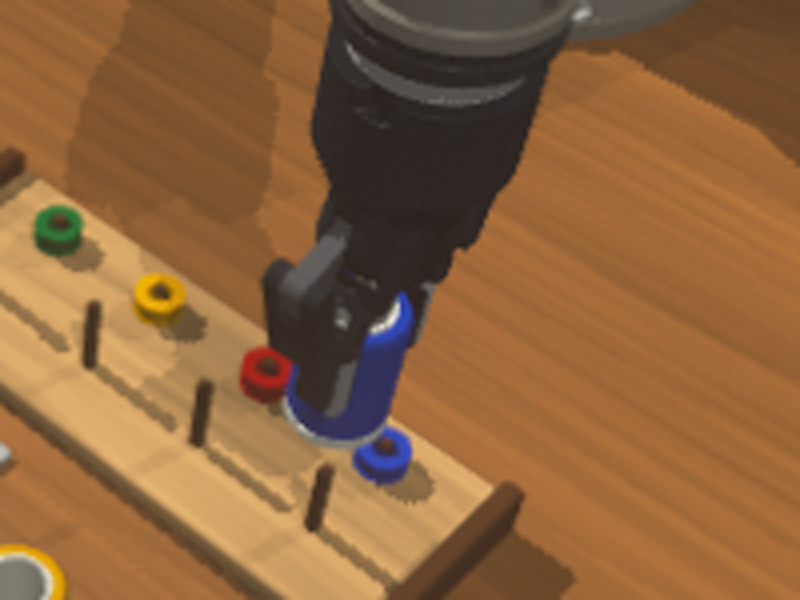

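```bash
python3 - <<'E'
from h import *
np.set_printoptions(precision=4,suppress=True)
ms=robot.camera_model("scene"); f=lambda p:((np.array(p)+.5)/4-.5)+[260,100]; g=lambda X:((proj(np.array(X),ms)-[260,100]+.5)*4-.5).round(0)
print("exp base",g([.4899,.1947,.1047]),"top",g([.4899,.1947,.1707]),"pin tip",g([.4899,.195,.065]),"base",g([.4899,.195,.02]))
for p in((325,467),(206,382),(95,303)): print(cast(f(p),ms,.065))
for p in((318,528),(197,445),(89,367)): print(cast(f(p),ms,.02))
h=.1047
for k in(285,388): print([ (k,cast(f((k,412)),ms,h))])
E
```

```text
exp base [336. 409.] top [362. 305.] pin tip [323. 465.] base [308. 524.]
[0.49   0.1964 0.065 ]
[0.4887 0.1272 0.065 ]
[0.4876 0.0575 0.065 ]
[0.4885 0.1997 0.02  ]
[0.49   0.1285 0.02  ]
[0.4895 0.0586 0.02  ]
[(285, array([0.5066, 0.1803, 0.1047]))]
[(388, array([0.4759, 0.2117, 0.1047]))]
```

The spool's base at crop (336,410) and the pin tip at (325,467) match the predictions within 2 px, so I'll lower it slowly.

Emit:
move_arm([
  [0.02,0,0.4,0,0,0,1],
  [0.02,0,0.8,0,0,0,1],
  [0.02,0,1.1,0,0,0,1],
  [0.02,0,1.35,0,0,0,1],
  [0.02,0,1.5,0,0,0,1],
  [0.02,0,1.6,0,0,0,1],
  [0.02,0,1.66,0,0,0,1],
  [0.02,0,1.68,0,0,0,1],
])

```text
time_s: 8.45
eef_pos: [0.49, 0.1997, 0.0113]
tool_rot: [0.706, 0.708, 0.0, 0.0]
wrist_force: [-0.2, -0.3, -0.8]
width: 0.51
grasp_force: 41.1
```

Emit:
move_arm([
  [0,0,0.01,0,0,0,1],
  [0,0,0.01,0,0,0,1],
])

```text
time_s: 8.65
eef_pos: [0.49, 0.1998, 0.0111]
tool_rot: [0.706, 0.708, 0.0, 0.0]
wrist_force: [0.4, 0.3, -1.8]
width: 0.512
grasp_force: 41.1
```

Emit:
move_arm([
  [0,0,0.01,0,0,0,1],
  [0,0,0.02,0,0,0,1],
  [0,0,0.03,0,0,0,1],
  [0,0,0.03,0,0,0,1],
])

```text
time_s: 9.05
eef_pos: [0.4901, 0.1998, 0.0104]
tool_rot: [0.706, 0.708, 0.0, -0.0]
wrist_force: [-2.9, -1.0, 12.3]
width: 0.513
grasp_force: 42.2
```

Contact at 12 N. Release, rise and go to yellow.

Emit:
move_arm([
  [0,0,-0.02,0,0,0,-1],
  [0,0,-0.02,0,0,0,-1],
  [0,0,-0.02,0,0,0,-1],
  [0,0,-0.02,0,0,0,-1],
  [0,0,-0.4,0,0,0,-1],
  [0,0,-0.9,0,0,0,-1],
  [0,0,-1.4,0,0,0,-1],
  [0,0,-1.7,0,0,0,-1],
])

```text
time_s: 9.85
eef_pos: [0.4904, 0.1998, 0.0958]
tool_rot: [0.706, 0.708, 0.001, 0.0]
wrist_force: [-0.4, -0.1, -0.5]
width: 0.997
grasp_force: 0.0
```

Emit:
move_arm([
  [-0.15,0.5,0,0,0,0,-1],
  [-0.35,1.1,0,0,0,0,-1],
  [-0.55,1.7,0,0,0,0,-1],
  [-0.75,2.3,0,0,0,0,-1],
  [-0.9,2.8,0,0,0,0,-1],
  [-0.95,3.05,0,0,0,0,-1],
  [-0.95,3.05,0,0,0,0,-1],
  [-0.95,3.05,0,0,0,0,-1],
])

```text
time_s: 10.65
eef_pos: [0.6411, 0.1531, 0.0937]
tool_rot: [0.706, 0.708, -0.001, -0.001]
wrist_force: [0.1, 0.2, 0.3]
width: 0.999
grasp_force: 0.0
```

```bash
python3 - <<'E'
from h import *
np.set_printoptions(precision=4,suppress=True)
m=robot.camera_model("wrist"); im=robot.grab_frame("wrist")
to_tool([.6425,.1525,.0106],0)
def ring(im,m,X,r=30):  # white ring around a bore near the predicted top centre
    uv=proj(np.array(X),m); h=cv2.cvtColor(im,cv2.COLOR_RGB2HSV)
    k=((h[...,1]<45)&(h[...,2]>205)).astype(np.uint8); y0,x0=int(uv[1])-r,int(uv[0])-r
    n,l,s,c=cv2.connectedComponentsWithStats(k[y0:y0+2*r,x0:x0+2*r])
    return uv,[(s[i].tolist(),cast((s[i][0]+s[i][2]/2-.5+x0,s[i][1]+s[i][3]/2-.5+y0),m,.086)) for i in range(1,n) if s[i][4]>30]
for n,X in dict(y=(.6425,.1485,.086),blue=(.49,.1958,.086)).items(): print(n,*ring(im,m,X))
cv2.imwrite("pics/w8.png",im[:,:,::-1])
E
```

```text
t 10.7 pos [0.6408 0.1533 0.0938] shift [-0.017  0.037  1.664] turn [-0.012 -0.002  0.024] F [ 0.3  0.8 -0.4] w 1.0 0.0 q [-0.59  0.57  0.37  1.7  -0.25  0.91 -0.12]
y [260.786  220.2305] [([0, 0, 8, 10, 37], array([0.6222, 0.1688, 0.086 ])), ([53, 0, 7, 60, 192], array([0.6617, 0.1491, 0.086 ])), ([11, 10, 39, 37, 267], array([0.6419, 0.1503, 0.086 ])), ([0, 50, 13, 10, 117], array([0.6232, 0.1281, 0.086 ]))]
blue [ 52.1615 158.4546] [([10, 9, 40, 41, 304], array([0.4897, 0.1969, 0.086 ]))]
```

View pics/w8.png

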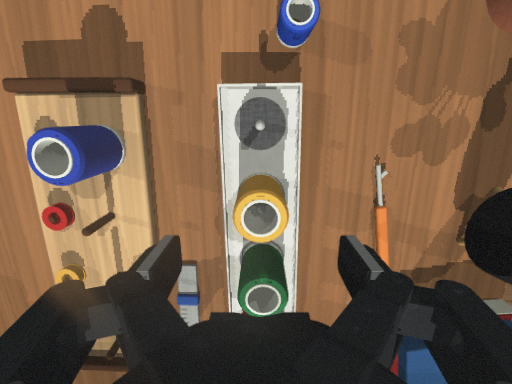

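The wrist view shows blue standing on its pin, with its ring at (.490,.197) at a height of 86 mm. The yellow ring is under the gripper at (.642,.150). Continuing with yellow.

Emit:
move_arm([
  [0.02,0.02,0.5,0,0,0,-1],
  [0.02,0.02,1.0,0,0,0,-1],
  [0.02,0.02,1.4,0,0,0,-1],
  [0.02,0.02,1.6,0,0,0,-1],
  [0.02,0.02,1.66,0,0,0,-1],
  [0.02,0.02,1.66,0,0,0,-1],
  [0.02,0.02,1.66,0,0,0,1],
  [0.02,0.02,1.66,0,0,0,1],
])

```text
time_s: 11.5
eef_pos: [0.6441, 0.1537, 0.0123]
tool_rot: [0.706, 0.708, 0.001, 0.0]
wrist_force: [0.4, -0.6, 0.5]
width: 0.692
grasp_force: 0.0
```

Emit:
move_arm([
  [0,0,0,0,0,0,1],
  [0,0,0,0,0,0,1],
  [0,0,0,0,0,0,1],
  [0,0,0,0,0,0,1],
  [0,0,0,0,0,0,1],
])

```text
time_s: 12.0
eef_pos: [0.6439, 0.1536, 0.0122]
tool_rot: [0.706, 0.708, 0.001, 0.0]
wrist_force: [-1.2, 0.8, 5.9]
width: 0.502
grasp_force: 41.0
```

Emit:
move_arm([
  [0,0,-0.3,0,0,0,1],
  [0,0,-0.9,0,0,0,1],
  [0,0,-1.5,0,0,0,1],
  [0,0,-1.7,0,0,0,1],
  [-0.3,-0.5,-1.7,0,0,0,1],
  [-0.65,-1.1,-1.7,0,0,0,1],
  [-1.0,-1.7,-1.7,0,0,0,1],
  [-1.35,-2.3,-1.7,0,0,0,1],
])

```text
time_s: 12.8
eef_pos: [0.5269, 0.0849, 0.096]
tool_rot: [0.706, 0.708, -0.0, -0.0]
wrist_force: [1.4, -0.3, -0.8]
width: 0.507
grasp_force: 40.9
```

Emit:
move_arm([
  [-0.3,-0.5,0,0,0,0,1],
  [-0.5,-0.8,0,0,0,0,1],
  [-0.52,-0.82,0,0,0,0,1],
  [-0.52,-0.82,0,0,0,0,1],
  [-0.52,-0.82,0,0,0,0,1],
])

```text
time_s: 13.3
eef_pos: [0.4887, 0.0604, 0.0964]
tool_rot: [0.706, 0.708, 0.001, 0.0]
wrist_force: [-0.0, 0.5, -0.9]
width: 0.507
grasp_force: 41.0
```

```bash
cat >> h.py <<'E'
def base(c,off):  # compare the held spool's mask in the scene with the expected silhouette
    ms=robot.camera_model("scene"); im=robot.grab_frame("scene"); e=robot.state()["eef_pos"]+off
    n=max(blobs(im,c,60),key=lambda b:-np.linalg.norm(b[1]-proj(e+[0,0,.03],ms)))
    print("mask box",n[0],"expect base",proj(e,ms).round(1),"top",proj(e+[0,0,.066],ms).round(1))
E
python3 - <<'E'
from h import *
to_tool([.4877,.060,.0122],0); base("yellow",np.array([0,-.0033,.0078]))
E
```

```text
t 13.3 pos [0.4887 0.0604 0.0964] shift [-0.008 -0.022  1.684] turn [ 0.008 -0.002  0.023] F [-0.   0.5 -0.9] w 0.507 41.0 q [-0.59  0.32  0.4   2.1  -0.18  0.75 -0.07]
mask box [272 129  27  39 453] expect base [284.  161.3] top [286.2 135. ]
```

Emit:
move_arm([
  [-0.01,-0.02,0.4,0,0,0,1],
  [-0.01,-0.02,0.8,0,0,0,1],
  [-0.01,-0.02,1.1,0,0,0,1],
  [-0.01,-0.02,1.35,0,0,0,1],
  [-0.01,-0.02,1.5,0,0,0,1],
  [-0.01,-0.02,1.6,0,0,0,1],
  [-0.01,-0.02,1.65,0,0,0,1],
  [-0.01,-0.02,1.67,0,0,0,1],
])

```text
time_s: 14.15
eef_pos: [0.4868, 0.0591, 0.0128]
tool_rot: [0.706, 0.708, 0.0, 0.0]
wrist_force: [-0.6, -0.2, 0.0]
width: 0.508
grasp_force: 41.0
```

Emit:
move_arm([
  [0,0,0.01,0,0,0,1],
  [0,0,0.02,0,0,0,1],
  [0,0,0.02,0,0,0,1],
])

```text
time_s: 14.45
eef_pos: [0.4869, 0.0592, 0.0122]
tool_rot: [0.706, 0.708, 0.0, 0.0]
wrist_force: [-0.1, 0.3, 2.7]
width: 0.506
grasp_force: 41.2
```

Emit:
move_arm([
  [0,0,0.01,0,0,0,-1],
  [0,0,0,0,0,0,-1],
  [0,0,0,0,0,0,-1],
  [0,0,0,0,0,0,-1],
  [0,0,-0.4,0,0,0,-1],
  [0,0,-0.9,0,0,0,-1],
  [0,0,-1.4,0,0,0,-1],
  [0,0,-1.7,0,0,0,-1],
])

```text
time_s: 15.25
eef_pos: [0.4873, 0.0591, 0.0983]
tool_rot: [0.706, 0.708, 0.001, 0.0]
wrist_force: [0.0, 0.3, -0.4]
width: 1.001
grasp_force: 0.0
```

Emit:
move_arm([
  [0.1,0.5,0,0,0,0,-1],
  [0.2,1.1,0,0,0,0,-1],
  [0.3,1.7,0,0,0,0,-1],
  [0.4,2.3,0,0,0,0,-1],
  [0.44,2.8,0,0,0,0,-1],
  [0.44,3.13,0,0,0,0,-1],
  [0.44,3.13,0,0,0,0,-1],
  [0.44,3.13,0,0,0,0,-1],
])

```text
time_s: 16.05
eef_pos: [0.6423, 0.0812, 0.0962]
tool_rot: [0.706, 0.708, -0.001, -0.0]
wrist_force: [-0.7, 0.2, 0.2]
width: 1.002
grasp_force: 0.0
```

```bash
cat >> h.py <<'E'
def ring(im,m,X,r=30):  # white ring around a bore near the predicted top centre
    uv=proj(np.array(X),m); h=cv2.cvtColor(im,cv2.COLOR_RGB2HSV)
    k=((h[...,1]<45)&(h[...,2]>205)).astype(np.uint8); y0,x0=int(uv[1])-r,max(0,int(uv[0])-r)
    n,l,s,c=cv2.connectedComponentsWithStats(k[y0:y0+2*r,x0:x0+2*r])
    return [(s[i].tolist(),cast((s[i][0]+s[i][2]/2-.5+x0,s[i][1]+s[i][3]/2-.5+y0),m,.086).round(4)) for i in range(1,n) if 25<s[i][2]<50]
E
python3 - <<'E'
from h import *
m=robot.camera_model("wrist"); im=robot.grab_frame("wrist")
to_tool([.6435,.081,.0112],0)
for n,X in dict(g=(.6445,.077,.086),y=(.4877,.0565,.086),b=(.49,.197,.086)).items(): print(n,ring(im,m,X))
E
```

```text
t 16.1 pos [0.6419 0.0813 0.0963] shift [-0.005  0.034  1.701] turn [-0.01   0.001  0.016] F [-1.3  0.6  0.2] w 0.999 0.0 q [-0.5   0.56  0.39  1.73 -0.26  0.91 -0.  ]
g [([12, 12, 39, 36, 250], array([0.6447, 0.0779, 0.086 ]))]
y [([11, 15, 36, 33, 195], array([0.4859, 0.056 , 0.086 ]))]
b [([9, 6, 43, 49, 410], array([0.4894, 0.1971, 0.086 ]))]
```

Emit:
move_arm([
  [0.01,0.04,0.5,0,0,0,-1],
  [0.01,0.04,1.0,0,0,0,-1],
  [0.01,0.04,1.4,0,0,0,-1],
  [0.01,0.04,1.6,0,0,0,-1],
  [0.01,0.04,1.7,0,0,0,-1],
  [0.01,0.04,1.7,0,0,0,-1],
  [0.01,0.04,1.7,0,0,0,1],
  [0.01,0.04,1.7,0,0,0,1],
])

```text
time_s: 16.9
eef_pos: [0.6458, 0.082, 0.0128]
tool_rot: [0.706, 0.708, 0.001, 0.0]
wrist_force: [0.6, 0.3, 0.4]
width: 0.693
grasp_force: 0.0
```

Emit:
move_arm([
  [0,0,0,0,0,0,1],
  [0,0,0,0,0,0,1],
  [0,0,0,0,0,0,1],
  [0,0,0,0,0,0,1],
  [0,0,0,0,0,0,1],
])

```text
time_s: 17.4
eef_pos: [0.6456, 0.0821, 0.0128]
tool_rot: [0.706, 0.708, 0.001, 0.0]
wrist_force: [-1.2, 0.3, 5.7]
width: 0.509
grasp_force: 40.5
```

Emit:
move_arm([
  [0,0,-0.3,0,0,0,1],
  [0,0,-0.9,0,0,0,1],
  [0,0,-1.5,0,0,0,1],
  [0,0,-1.7,0,0,0,1],
  [-0.3,-0.5,-1.7,0,0,0,1],
  [-0.65,-1.1,-1.7,0,0,0,1],
  [-1.0,-1.7,-1.7,0,0,0,1],
  [-1.35,-2.3,-1.7,0,0,0,1],
])

```text
time_s: 18.2
eef_pos: [0.5286, 0.0135, 0.0966]
tool_rot: [0.706, 0.708, -0.0, -0.0]
wrist_force: [0.1, -0.8, 0.2]
width: 0.512
grasp_force: 40.9
```

Emit:
move_arm([
  [-0.3,-0.5,0,0,0,0,1],
  [-0.46,-0.85,0,0,0,0,1],
  [-0.48,-0.88,0,0,0,0,1],
  [-0.48,-0.88,0,0,0,0,1],
  [-0.48,-0.88,0,0,0,0,1],
])

```text
time_s: 18.7
eef_pos: [0.4875, -0.0092, 0.0969]
tool_rot: [0.706, 0.708, 0.001, 0.0]
wrist_force: [0.2, 0.2, -0.5]
width: 0.511
grasp_force: 41.0
```

```bash
python3 - <<'E'
from h import *
to_tool([.4867,-.0095,.0128],0); base("green",np.array([0,-.0042,.0072]))
E
```

```text
t 18.7 pos [ 0.4875 -0.0092  0.0969] shift [-0.006 -0.018  1.683] turn [ 0.009 -0.001  0.024] F [ 0.2  0.2 -0.5] w 0.511 41.0 q [-0.47  0.31  0.43  2.11 -0.19  0.75  0.08]
mask box [158  48  15  11  70] expect base [257.  142.6] top [257.4 116.1]
```

Emit:
move_arm([
  [-0.01,-0.01,0.4,0,0,0,1],
  [-0.01,-0.01,0.8,0,0,0,1],
  [-0.01,-0.01,1.1,0,0,0,1],
  [-0.01,-0.01,1.35,0,0,0,1],
  [-0.01,-0.01,1.5,0,0,0,1],
  [-0.01,-0.01,1.6,0,0,0,1],
  [-0.01,-0.01,1.65,0,0,0,1],
  [-0.01,-0.01,1.67,0,0,0,1],
])

```text
time_s: 19.55
eef_pos: [0.486, -0.0104, 0.0133]
tool_rot: [0.706, 0.708, 0.0, 0.0]
wrist_force: [-0.0, 0.6, -0.8]
width: 0.507
grasp_force: 41.0
```

Emit:
move_arm([
  [0,0,0.01,0,0,0,1],
  [0,0,0.02,0,0,0,1],
  [0,0,0.02,0,0,0,1],
])

```text
time_s: 19.85
eef_pos: [0.4861, -0.0104, 0.0127]
tool_rot: [0.706, 0.708, 0.0, 0.0]
wrist_force: [-1.8, 0.2, 3.7]
width: 0.513
grasp_force: 41.3
```

Emit:
move_arm([
  [0,0,0.01,0,0,0,-1],
  [0,0,0,0,0,0,-1],
  [0,0,0,0,0,0,-1],
  [0,0,0,0,0,0,-1],
  [0,0,-0.4,0,0,0,-1],
  [0,0,-0.9,0,0,0,-1],
  [0,0,-1.4,0,0,0,-1],
  [0,0,-1.7,0,0,0,-1],
])

```text
time_s: 20.65
eef_pos: [0.4864, -0.0105, 0.0988]
tool_rot: [0.706, 0.708, 0.001, 0.001]
wrist_force: [0.4, 0.0, 0.0]
width: 1.004
grasp_force: 0.0
```

Emit:
move_arm([
  [0.1,0.5,0,0,0,0,-1],
  [0.2,1.1,0,0,0,0,-1],
  [0.3,1.7,0,0,0,0,-1],
  [0.4,2.3,0,0,0,0,-1],
  [0.46,2.8,0,0,0,0,-1],
  [0.46,3.16,0,0,0,0,-1],
  [0.46,3.16,0,0,0,0,-1],
  [0.46,3.16,0,0,0,0,-1],
])

```text
time_s: 21.45
eef_pos: [0.6429, 0.0127, 0.0967]
tool_rot: [0.706, 0.708, -0.001, -0.0]
wrist_force: [0.0, 0.5, -0.0]
width: 1.006
grasp_force: 0.0
```

```bash
python3 - <<'E'
from h import *
m=robot.camera_model("wrist"); im=robot.grab_frame("wrist")
to_tool([.644,.013,.0118],0)
for n,X in dict(r=(.6443,.009,.086),g=(.4867,-.0135,.086),y=(.4877,.0565,.086)).items(): print(n,ring(im,m,X))
E
```

```text
t 21.5 pos [0.6425 0.0127 0.0968] shift [0.007 0.032 1.7  ] turn [-0.01   0.001  0.014] F [-0.1  0.8  0.2] w 1.0 0.0 q [-0.41  0.55  0.41  1.74 -0.27  0.9   0.11]
r [([11, 13, 38, 37, 263], array([0.6434, 0.0088, 0.086 ]))]
g [([12, 16, 36, 33, 209], array([ 0.4857, -0.0145,  0.086 ]))]
y [([9, 11, 40, 41, 296], array([0.4862, 0.0562, 0.086 ]))]
```

Green stands on its pin. Now red.

Emit:
move_arm([
  [0,0.02,0.5,0,0,0,-1],
  [0,0.02,1.0,0,0,0,-1],
  [0,0.02,1.4,0,0,0,-1],
  [0,0.02,1.6,0,0,0,-1],
  [0,0.02,1.7,0,0,0,-1],
  [0,0.02,1.7,0,0,0,-1],
  [0,0.02,1.7,0,0,0,1],
  [0,0.02,1.7,0,0,0,1],
])

```text
time_s: 22.3
eef_pos: [0.6455, 0.013, 0.0133]
tool_rot: [0.706, 0.708, 0.001, 0.001]
wrist_force: [-0.7, -0.0, 0.2]
width: 0.69
grasp_force: 0.0
```

Emit:
move_arm([
  [0,0,0,0,0,0,1],
  [0,0,0,0,0,0,1],
  [0,0,0,0,0,0,1],
  [0,0,0,0,0,0,1],
  [0,0,0,0,0,0,1],
])

```text
time_s: 22.8
eef_pos: [0.6453, 0.013, 0.0133]
tool_rot: [0.706, 0.708, 0.001, 0.0]
wrist_force: [-1.1, 0.1, 6.5]
width: 0.511
grasp_force: 40.6
```

Emit:
move_arm([
  [0,0,-0.3,0,0,0,1],
  [0,0,-0.9,0,0,0,1],
  [0,0,-1.5,0,0,0,1],
  [0,0,-1.7,0,0,0,1],
  [0.4,-0.5,-1.7,0,0,0,1],
  [0.85,-1.1,-1.7,0,0,0,1],
  [1.3,-1.7,-1.7,0,0,0,1],
  [1.75,-2.3,-1.7,0,0,0,1],
])

```text
time_s: 23.6
eef_pos: [0.528, 0.1009, 0.0971]
tool_rot: [0.706, 0.708, -0.0, -0.0]
wrist_force: [-0.3, 0.5, -0.4]
width: 0.511
grasp_force: 40.9
```

Emit:
move_arm([
  [0.35,-0.5,0,0,0,0,1],
  [0.58,-0.82,0,0,0,0,1],
  [0.6,-0.84,0,0,0,0,1],
  [0.6,-0.84,0,0,0,0,1],
  [0.6,-0.84,0,0,0,0,1],
])

```text
time_s: 24.1
eef_pos: [0.4885, 0.1293, 0.0974]
tool_rot: [0.707, 0.708, 0.0, 0.0]
wrist_force: [0.2, -0.0, -0.6]
width: 0.513
grasp_force: 40.9
```

```bash
python3 - <<'E'
from h import *
to_tool([.4885,.1307,.0133],0); base("red",np.array([0,-.0042,.0067]))
E
```

```text
t 24.1 pos [0.4885 0.1293 0.0974] shift [ 0.029 -0.002  1.683] turn [0.008 0.002 0.009] F [ 0.2 -0.  -0.6] w 0.513 40.9 q [-0.73  0.34  0.42  2.07 -0.19  0.77 -0.19]
mask box [301 149  29  39 417] expect base [312.5 180.4] top [316.6 154.2]
```

Emit:
move_arm([
  [0.02,0,0.4,0,0,0,1],
  [0.02,0,0.8,0,0,0,1],
  [0.02,0,1.1,0,0,0,1],
  [0.02,0,1.35,0,0,0,1],
  [0.02,0,1.5,0,0,0,1],
  [0.02,0,1.6,0,0,0,1],
  [0.02,0,1.65,0,0,0,1],
  [0.02,0,1.67,0,0,0,1],
])

```text
time_s: 24.95
eef_pos: [0.4877, 0.1311, 0.0138]
tool_rot: [0.706, 0.708, 0.0, 0.0]
wrist_force: [-0.6, 0.8, -0.5]
width: 0.516
grasp_force: 40.9
```

Emit:
move_arm([
  [0,0,0.01,0,0,0,1],
  [0,0,0.02,0,0,0,1],
  [0,0,0.02,0,0,0,1],
])

```text
time_s: 25.25
eef_pos: [0.4877, 0.1313, 0.0132]
tool_rot: [0.706, 0.708, 0.0, 0.0]
wrist_force: [-0.0, -0.5, 3.9]
width: 0.509
grasp_force: 41.2
```

Contact. Release, rise and back clear to check.

Emit:
move_arm([
  [0,0,0.01,0,0,0,-1],
  [0,0,0,0,0,0,-1],
  [0,0,0,0,0,0,-1],
  [0,0,0,0,0,0,-1],
  [0,0,-0.4,0,0,0,-1],
  [0,0,-1.0,0,0,0,-1],
  [0,0,-1.7,0,0,0,-1],
  [0,0,-2.4,0,0,0,-1],
])

```text
time_s: 26.05
eef_pos: [0.487, 0.1308, 0.1337]
tool_rot: [0.706, 0.708, -0.0, -0.0]
wrist_force: [0.9, 1.1, 0.7]
width: 0.997
grasp_force: 0.0
```

Emit:
move_arm([
  [0.6,0,-0.4,0,0,0,-1],
  [1.3,0,-0.8,0,0,0,-1],
  [2.0,0,-0.8,0,0,0,-1],
  [2.7,0,-0.8,0,0,0,-1],
  [3.4,0,-0.8,0,0,0,-1],
  [4.0,0,-0.8,0,0,0,-1],
  [4.0,0,-0.8,0,0,0,-1],
  [4.0,0,-0.8,0,0,0,-1],
])

```text
time_s: 26.85
eef_pos: [0.4865, 0.3312, 0.1723]
tool_rot: [0.706, 0.708, -0.0, 0.0]
wrist_force: [1.3, -0.4, 0.3]
width: 0.998
grasp_force: 0.0
```

```bash
python3 - <<'E'
from h import *
s=robot.state(); print(s["eef_pos"],s["time_s"])
a=robot.grab_frame("scene")[120:320,140:400,::-1]; b=robot.grab_frame("top")[110:260,130:330,::-1]
cv2.imwrite("pics/f.png",np.hstack([cv2.resize(a,(420,323),interpolation=cv2.INTER_CUBIC),cv2.resize(b,(380,323),interpolation=cv2.INTER_CUBIC)]))
E
```

```text
[0.48652158 0.33122759 0.17225466] 26.85
```

View pics/f.png

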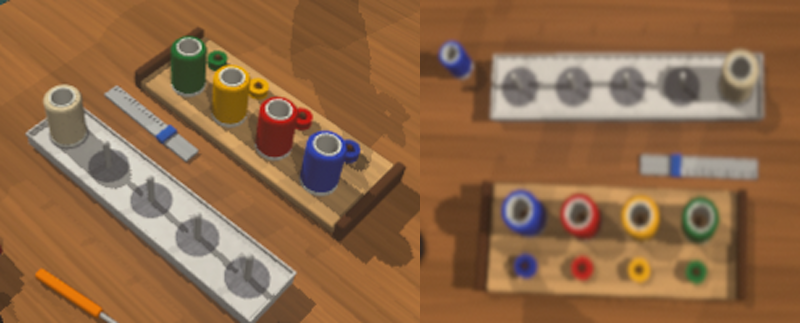

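All four spools stand upright on the rack pins behind the bobbins of their own colour: green, yellow, red and blue at (190,60), (232,93), (277,125) and (325,160) in the left panel. The ivory spool is still in the tray at (67,113), and the arm is clear.

```bash
python3 -c "
from plant import robot
print(robot.job_done())"
```

```text
the job is handed in; nothing more can be done
None
```

The job is handed in: all four coloured spools stand on the rack pins behind their matching bobbins and the ivory one stays in the tray, but on my first try the fingers shut on the blue spool's rim and tilted it (49 N at the wrist) before a clean second grasp.

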